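# Set a thin turned cup to dry and change the supply over

### The job

Pick up the thin turned wooden cup gently, without cracking it or tipping it, and set it down softly, upright, in the middle of the free drying plate (the one without the bowl), then let go. After that, change the supply over: bring the changeover lever to upright (centre off), pause there two seconds, and then push it all the way over to the side nearer the robot. Leave the bowl on the other plate and the other things on the bench where they are.

Things in the scene. Friction and masses are not known exactly. Their poses are not given: they have to be found in the camera images.
- cup_center (a point): Centre, half-way up (32 mm above the underside), of the loose thin-walled cup of turned wood: a straight open-topped cylinder 56 mm across, 64 mm tall, wall 3 mm, about 60 g, standing upright on the bench; z axis up the cup. It cracks if gripped with more than 40 N (each finger) or pressed onto the plate with more than 25 N; let go of it on the plate or a few mm above (a 10 mm fall is a drop).
- free_plate_top (a point): Centre of the top of the free drying plate, where the cup must stand: a fixed grey square block 140 mm on a side with a flat round aluminium disc 120 mm across on it; this point is on the disc, 32 mm above the bench; z up.
- used_plate_top (a point): Centre of the top of the other drying plate, the same in build, which carries the bowl. Leave it alone.
- bowl: Dark wooden bowl, 100 mm across, 50 mm tall, loose on the used plate; origin at the centre of its underside. Leave it alone.
- switch_pivot (a point): Pivot of the changeover lever, inside the fixed grey switch box (120 mm along x, 80 mm along y, 55 mm tall, on the bench), 50 mm above the bench over the middle of the box. Its x axis is the direction in which the lever swings and points away from the robot (turned by the yaw of the box); its y axis is the hinge axis.
- lever_ball (a point): Centre of the black ball, 26 mm across, at the top of the steel lever rod (12 mm thick), 90 mm from the pivot; the ball is about 140 mm above the bench when the lever is upright.
- changeover (a joint): Angle of the changeover lever in rad: 0 is upright (centre off, between the two raised metal marks); positive leans away from the robot along +x of switch_pivot, negative towards the robot; it stops at +0.5 and -0.5. The ball is at 0.09*sin(angle) along that x and 0.09*cos(angle) above the pivot. Friction holds it wherever it is left (about 3 to 4 N at the ball); it has no spring and no click. It starts leaning away from the robot.
- oil_tin: Bystander: round tin, 72 mm across, 100 mm tall, loose on the bench; origin at the centre of its underside.
- blank: Bystander: squared wooden blank 70 x 70 x 50 mm, loose on the bench; origin at the centre of its underside.
There are look-alikes about, which are no part of the job. Leave any blue, purple or red look-alike of the part that bears free_plate_top alone.

How it is judged (in metres and radians):
On the way, in this order (a step that is already met when the one before it is completed fails the run):
1. the cup stands upright on the free plate, let go (horizontal distance between cup_center and free_plate_top below 0.03 m and z of cup_center in the frame of free_plate_top between 0.026 and 0.038 m and angle between cup_center's own z axis and vertical below 0.1 rad and contact force between the fingers and cup below 0.1 N and linear speed of cup below 0.02 m/s), for 0.3 s.
2. the lever pauses at centre off (within 0.15 rad of upright) for 1 s (value of joint changeover between -0.15 and 0.15 rad and velocity of joint changeover between -0.1 and 0.1 rad/s), for 1 s.
3. the lever is over to the side nearer the robot (value of joint changeover below -0.38 rad), for 0.2 s.
At the end, for the whole second after the job is handed in: The cup stands still and upright (within 0.1 rad) on the free plate, its axis within 30 mm of the plate's centre, and the lever leans towards the robot by more than 0.38 rad; the bowl and the bystanders are within 20 mm of where they were (horizontal distance between cup_center and free_plate_top below 0.03 m and z of cup_center in the frame of free_plate_top between 0.026 and 0.038 m and angle between cup_center's own z axis and vertical below 0.1 rad and linear speed of cup below 0.02 m/s and value of joint changeover below -0.38 rad); the robot touches nothing.
It fails at once if the cup is squeezed or struck by the fingers too hard (contact force between the fingers and cup above 80 N).
It fails at once if the cup is pressed onto the plate with more than 25 N (contact force between cup and free_plate above 25 N).
It fails at once if the cup is dropped or thrown (faster than 0.45 m/s while not held) (linear speed of cup above 0.45 m/s and contact force between the fingers and cup below 2 N).
It fails at once if the cup is tipped by more than 0.5 rad (angle between cup_center's own z axis and vertical above 0.5 rad).
It fails at once if the bowl, the tin or the blank is moved by more than 20 mm (distance of any of bowl, oil_tin, blank from where it was at the start of the episode above 0.02 m).
It also fails if it takes over 64 s, if anything falls off the work surface, if the arm or the gripper's body presses on something with over 40 N, if the wrist force passes 120 N, or if a joint passes its speed limit or range.

### The arm

A 6-joint arm with a two-finger parallel gripper is mounted at the origin on the work surface. World frame = base frame: x ahead of the robot, y to its left, z up, the work surface at z = 0. Lengths are in m, angles in degrees, forces in N, time in s.
With the tool pointing down it reaches from about 0.4 to 0.825 m from the base axis. Payload 7 kg.
Tool frame: the origin (TCP) lies midway between the tips of the shut fingers; the grasp point (between the pads) lies 19 mm behind it (ctrl.hold_point_z is the distance from the TCP to the grasp point, in m); z points along the fingers, x is the direction in which the jaws open and shut, and the axes are right-handed (so a half turn about z gives the same grasp; the last joint's range is limited). The gripper opens to 88 mm and grips with 3 to 60 N. Pads are 19 mm wide; open, the fingers measure 130 mm over their backs; the gripper's body (78 mm by 193 mm) begins 47 mm behind the grasp point.
Start: joints at [-51.274, 20.546, 0.682, 0, -70.136, -16.507], TCP at [0.255, -0.625, 0.198] pointing down, gripper open.
Joint ranges: [-176.03, 176.03], [-82.01, 121.73], [-58.28, 71.71], [-173.87, 95.51], [-174.79, -0.11], [-173.66, 173.66]. Speed limits (degrees/s): [136.94, 136.94, 172.46, 180, 180, 180].

### API

Orientations are given as [roll, pitch, yaw] about the fixed x, y, z axes, in that order (R = Rz(yaw) Ry(pitch) Rx(roll)).
In Python, from plant import ctrl gives the robot as it stands.
- The arm moves only by the tool apply_moves, never from a script. Its argument "motion" is a list of rows, each a list of 2 entries, a list of its own where there are three numbers: the shift along the world's x, y, z in cm, then the turn about the world's z in degrees. In form: [[[tx, ty, tz], roll], ...]. A call has 1 to 10 rows; each row is the pose to reach, as a shift and turn from the pose commanded when the call began; what a row does not reach only later rows make up. A row lasts 1/10 s, in which the tool goes at most 50 mm and 8.59 degrees, less where a joint would pass 70% of its speed; a pose out of reach is approached as far as the arm can. A call with a gripper value outside its range is refused whole. "hand" is the finger opening in cm, from 0 to 8.76, set as the call begins (left out, the last holds). The fingers move at their own pace and stop on an object; the grip force is fixed at half the most. Time passes only in rows, so rows that repeat a pose let the fingers close. It gives the time, the measured TCP pose, the force and the opening at its end, in the units of the state.
- ctrl.get_obs(): the state, without advancing time (a new reading comes with each control period).
- ctrl.snapshot(name): name is "side" or "top" or "wrist"; returns (picture, depth): 420x560x3 uint8, blue, green, red; 420x560 float32, m along the optical axis (not along the pixel's ray), 0 where there is no reading.
- ctrl.camera_model(name): a dict with "fx", "fy", "cx", "cy" (pixels), "cam_to_world" (4x4, takes a point from camera to world coordinates); the wrist camera has in their place "tool_from_camera" (4x4, takes a point from camera to tool coordinates, whose origin is the TCP and whose axes are the tool frame's). Camera axes: x right, y down, z forward; pixel columns grow to the right and rows downward; lengths in m; the calibration is good to about 2 mm. A picture is of the moment at which its call begins: read the wrist's pose just before it. camera_model takes no time and is no camera call.
- ctrl.close_job(): hands the job in, once; it reports no verdict.
The state is a dict: "clock": time; "joint_pos": joint angles; "qvel": joint speeds; "tau": joint torques, N m; "tool_pos": TCP position; "orientation": TCP orientation; "force": force on the tool from outside, world axes, zero at the start; "moment": the same for the moment, N m; "opening": finger opening in m.
Only numpy, scipy, OpenCV 4.12 (cv2) and the standard library are available. Lean on these libraries where they do the work, as an engineer would, in place of code of your own. Each camera call takes 0.05 s, during which the arm holds its last target.

## Working session

There is one attempt and no reset: what is moved stays moved. The work goes in short steps, Python scripts to look and compute and a tool call to move; the robot and the scene stay as the last step left them, time stands still between calls to the robot, and variables do not carry over. Pictures are saved under pics/ and viewed, and the job is handed in when it is done.

Besides the shell and the picture viewer there is one more tool, called after ">>>" as a command line: name --argument value ..., lists and objects as JSON in quotes. apply_moves: Moves the arm, as the interface text tells. Its arguments: {"type":"object","properties":{"motion":{"type":"array"},"hand":{"type":"number"}},"required":["motion"]}

```bash
ls; mkdir -p pics; python3 - <<'E'
from plant import ctrl
import cv2,numpy as np
print(ctrl.get_obs())
for n in ("side","top"):
    p,d=ctrl.snapshot(n); cv2.imwrite(f"pics/{n}0.png",p); np.save(f"pics/{n}0.npy",d); m=ctrl.camera_model(n);print(n,{k:(np.round(v,3).tolist()) for k,v in m.items()})
E
```

```text
pics
{'clock': 0.0, 'joint_pos': array([-5.12753043e+01,  2.05923608e+01,  6.33986770e-01, -2.01271748e-02,
       -7.01354548e+01, -1.65078054e+01]), 'qvel': array([ 0.03059093, -0.00452737,  0.07103721,  0.14457336, -0.02720051,
       -0.03073741]), 'tau': array([-1.66404584e-04, -5.82722425e+01,  2.93034464e+01,  6.99691951e+00,
        6.51130467e-03, -1.88996282e-04]), 'tool_pos': array([ 0.2550072 , -0.62440121,  0.19701387]), 'orientation': array([-1.79991477e+02, -9.53379514e-02,  1.12210029e+02]), 'force': array([-0.04149409, -0.17597478, -0.55323894]), 'moment': array([-0.04499225, -0.00722918, -0.04690036]), 'opening': 0.08777575361475469}
side {'fx': 467.222, 'fy': 467.222, 'cx': 274.354, 'cy': 211.01, 'cam_to_world': [[0.897, -0.336, 0.287, 0.017], [-0.442, -0.694, 0.569, -1.075], [0.008, -0.637, -0.771, 1.383], [0.0, 0.0, 0.0, 1.0]]}
top {'fx': 441.061, 'fy': 441.061, 'cx': 280.093, 'cy': 205.619, 'cam_to_world': [[0.002, -0.999, 0.042, 0.43], [-1.0, -0.003, -0.018, -0.111], [0.019, -0.042, -0.999, 1.587], [0.0, 0.0, 0.0, 1.0]]}
```

View pics/top0.png

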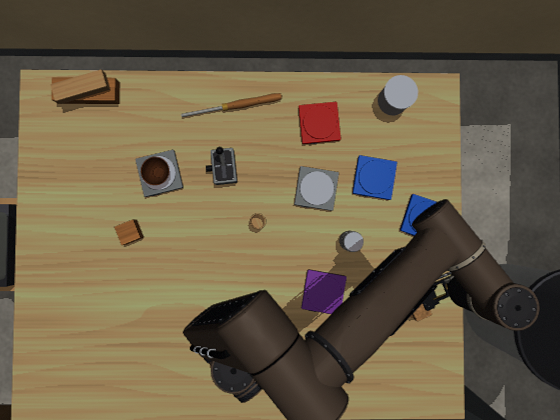

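View pics/side0.png

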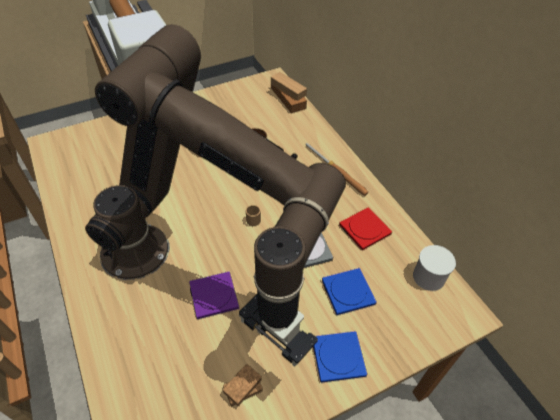

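```bash
cat > h.py <<'E'
import numpy as np,cv2
from plant import ctrl
def ray(n,u,v,z,m=None,T=None):
    m=m or ctrl.camera_model(n); T=m["cam_to_world"] if T is None else T
    T=np.asarray(T); d=T[:3,:3]@np.array([(u-m["cx"])/m["fx"],(v-m["cy"])/m["fy"],1.]); o=T[:3,3]
    return o+d*(z-o[2])/d[2]
def cloud(n,d,T=None):
    m=ctrl.camera_model(n); T=np.asarray(m["cam_to_world"] if T is None else T)
    v,u=np.mgrid[:d.shape[0],:d.shape[1]]
    P=np.stack([(u-m["cx"])/m["fx"]*d,(v-m["cy"])/m["fy"]*d,d],-1)
    return P@T[:3,:3].T+T[:3,3]
E
python3 - <<'E'
from h import *
p=cv2.imread("pics/top0.png"); d=np.load("pics/top0.npy")
c=p[130:260,120:380]; cv2.imwrite("pics/top0z.png",cv2.resize(c,None,fx=3,fy=3,interpolation=cv2.INTER_CUBIC))
P=cloud("top",d); np.set_printoptions(precision=3,suppress=True)
for (u,v) in [(258,222),(250,222),(240,240),(317,188),(303,200),(219,151),(223,167),(351,241),(128,232),(165,160)]:
    print((u,v),P[v,u])
m=ctrl.camera_model("wrist");print(m)
E
```

```text
(258, 222) [ 0.437 -0.061  0.007]
(250, 222) [ 0.437 -0.036  0.065]
(240, 240) [0.373 0.003 0.001]
(317, 188) [ 0.558 -0.27   0.036]
(303, 200) [ 0.516 -0.222  0.019]
(219, 151) [0.67  0.063 0.141]
(223, 167) [0.628 0.059 0.055]
(351, 241) [ 0.373 -0.378  0.1  ]
(128, 232) [0.402 0.384 0.056]
(165, 160) [0.647 0.253 0.087]
{'fx': 365.2414578594245, 'fy': 365.2414578594245, 'cx': 282.8806453128869, 'cy': 209.89882801362407, 'tool_from_camera': array([[ 1.   ,  0.   , -0.   ,  0.001],
       [-0.   ,  0.967,  0.255, -0.069],
       [ 0.   , -0.255,  0.967, -0.186],
       [ 0.   ,  0.   ,  0.   ,  1.   ]])}
```

View pics/top0z.png

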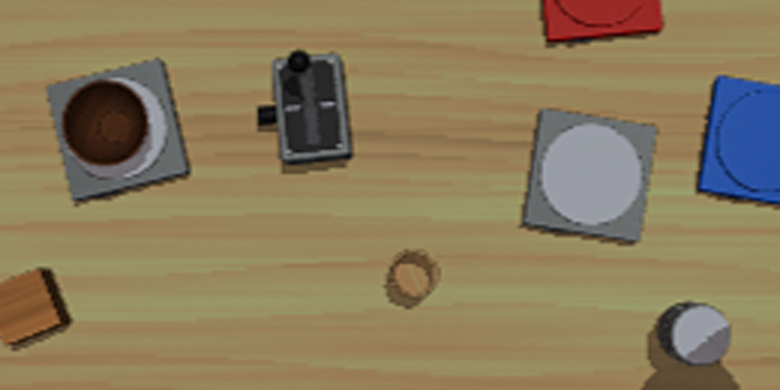

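The top view shows the cup at about (257,223), the free plate's disc at (317,188), the switch box at (224,167) with its ball at (220,150), the bowl plate at (158,172), the tin at (351,241) and the blank at (128,232). Next I measure each of these.

```bash
python3 - <<'E'
from h import *
np.set_printoptions(precision=4,suppress=True)
p=cv2.imread("pics/top0.png"); d=np.load("pics/top0.npy"); P=cloud("top",d)
hsv=cv2.cvtColor(p,cv2.COLOR_BGR2HSV)
def box(a,b,c,e):
    m=np.zeros(d.shape,bool); m[b:e,a:c]=1; return m
# cup
m=box(240,205,275,240)&(P[...,2]>.045)&(P[...,2]<.085); q=P[m]
print("cup n",m.sum(),"mean",q.mean(0),"min",q.min(0),"max",q.max(0))
(c,r)=cv2.minEnclosingCircle(np.argwhere(m)[:,::-1].astype(np.float32)); print(" circ px",c,r,ray("top",*c,.064))
# plate disc
m=box(290,160,345,215)&(hsv[...,1]<45)&(hsv[...,2]>140)
n,l,s,ce=cv2.connectedComponentsWithStats(m.astype(np.uint8)); i=1+s[1:,4].argmax(); print("disc",s[i],ce[i],ray("top",*ce[i],.032), np.sqrt(s[i][4]*4/np.pi)/441*1.555)
m=box(285,155,350,220)&(P[...,2]>.014)&(P[...,2]<.05)
rr=cv2.minAreaRect(np.argwhere(m)[:,::-1].astype(np.float32)); print("block",rr,ray("top",*rr[0],.028), np.median(P[m][:,2]))
# switch box
m=box(205,140,245,195)&(P[...,2]>.04)&(P[...,2]<.075)
xy=P[m][:,:2].astype(np.float32); rr=cv2.minAreaRect(xy*1000); print("switch",rr,np.median(P[m][:,2]))
cs,_=cv2.findContours((box(200,135,245,195)&(P[...,2]>.03)).astype(np.uint8),0,2)
for c in cs: print(cv2.minAreaRect(c), len(c))
m=box(205,140,245,195)&(P[...,2]>.11); q=P[m]; print("ball",m.sum(),q.mean(0),q.max(0),q.min(0))
bb=np.argwhere(m).mean(0)[::-1]; print(bb,ray("top",*bb,.13))
E
```

```text
cup n 50 mean [ 0.4413 -0.063   0.0633] min [ 0.4163 -0.0875  0.0567] max [ 0.4682 -0.0357  0.0704]
 circ px (257.7449035644531, 220.6836700439453) 8.007867813110352 [ 0.4415 -0.0624  0.064 ]
disc [301 171  33  34 866] [316.6547 187.5935] [ 0.5593 -0.2693  0.032 ] 0.1170862263932309
block ((316.49713134765625, 188.26876831054688), (39.3828125, 40.2191276550293), 8.746162414550781) [ 0.5572 -0.2692  0.028 ] 0.03013473620046092
switch ((633.8356323242188, 60.53238296508789), (120.81529998779297, 86.33103942871094), 6.348330974578857) 0.05714251643709911
((225.0, 188.0), (0.0, 0.0), 0.0) 1
((238.0, 172.0), (0.0, 0.0), 0.0) 1
((237.0, 166.0), (0.0, 0.0), 0.0) 1
((208.0, 148.0), (0.0, 0.0), 0.0) 1
((220.4561767578125, 165.0835723876953), (36.6920166015625, 29.782821655273438), 83.9909896850586) 42
ball 60 [0.644  0.0415 0.3069] [0.6842 0.0734 1.5871] [ 0.4303 -0.1113  0.114 ]
[220.55 152.35] [0.6672 0.0596 0.13  ]
```

Checks: the cup rim height came out at 0.063 (0.064 expected), the plate at about 0.03 and the box top at 0.057, and the sizes match. I'll move above the cup in two calls.

>>> apply_moves --motion '[[[0.5,1.5,0.5],-1],[[1.5,4.5,1],-3],[[2.5,8,1],-5],[[3.5,11.5,1],-7],[[5,15,1],-9],[[6,18.5,1],-11],[[7.5,22,1],-13],[[8.5,25.5,1],-15],[[9.5,28.5,1],-16],[[10,30,1],-17]]' --hand 8.76

```text
clock: 1.1
tool_pos: [0.3555, -0.3228, 0.2079]
orientation: [180.0, -0.0, 95.3]
force: [0.7, -0.3, -0.2]
opening: 0.0877
```

>>> apply_moves --motion '[[[0.5,1.5,0],-1],[[1.5,4.5,0],-2],[[2.5,8,0],-3],[[3.5,11.5,0],-4],[[4.5,15,0],-5],[[5.5,18.5,0],-5],[[6.5,21,0],-5],[[7,22,0],-5],[[7,22,0],-5],[[7,22,0],-5]]'

```text
clock: 2.1
tool_pos: [0.4249, -0.1052, 0.2077]
orientation: [-180.0, 0.0, 90.2]
force: [-1.3, 0.4, -0.5]
opening: 0.0873
```

```bash
cat >> h.py <<'E'
from scipy.spatial.transform import Rotation as Ro
def wristT():
    o=ctrl.get_obs(); T=np.eye(4); T[:3,:3]=Ro.from_euler("xyz",o["orientation"],degrees=True).as_matrix(); T[:3,3]=o["tool_pos"]
    return T@np.asarray(ctrl.camera_model("wrist")["tool_from_camera"])
def snap(n,name):
    T=wristT() if n=="wrist" else np.asarray(ctrl.camera_model(n)["cam_to_world"])
    p,d=ctrl.snapshot(n); cv2.imwrite(f"pics/{name}.png",p); np.savez(f"pics/{name}.npz",d=d,T=T); return p,d,T
E
python3 - <<'E'
from h import *
print(ctrl.get_obs()["tool_pos"])
snap("wrist","w1"); snap("top","t1")
E
```

```text
[ 0.42493735 -0.10516301  0.20773679]
```

View pics/w1.png

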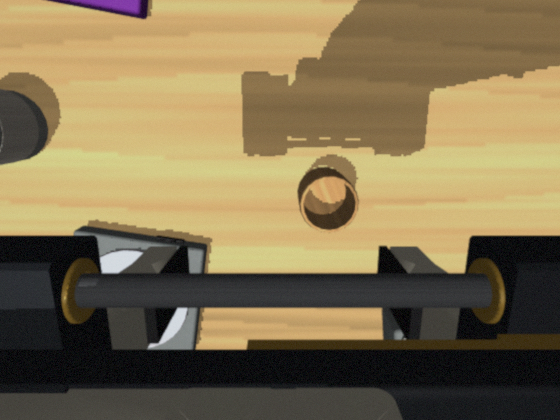

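View pics/t1.png

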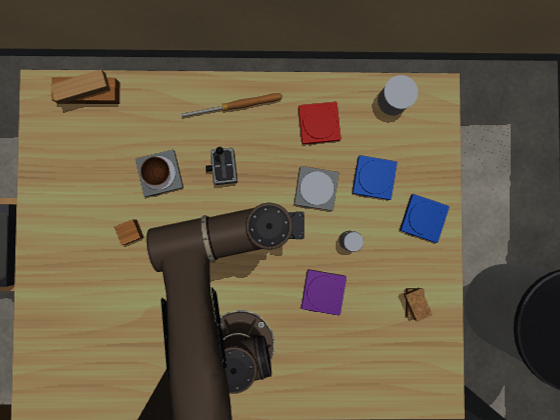

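The wrist view shows the cup with its rim circle around (329,203). The free plate is at the lower left, half hidden behind the gripper.

```bash
python3 - <<'E'
from h import *
np.set_printoptions(precision=4,suppress=True)
z=np.load("pics/w1.npz"); d,T=z["d"],z["T"]; P=cloud("wrist",d,T)
m=np.zeros(d.shape,bool); m[150:236,285:372]=1
r=m&(P[...,2]>.055)&(P[...,2]<.075)
q=P[r]; print(r.sum(),q.min(0),q.max(0),q.mean(0))
pts=np.argwhere(r)[:,::-1].astype(np.float32)
e=cv2.fitEllipse(cv2.convexHull(pts)); print(e); print("rim",ray("wrist",*e[0],.064,T=T))
(c,R)=cv2.minEnclosingCircle((q[:,:2]*1000).astype(np.float32)); print(c,R)
E
```

```text
734 [ 0.4092 -0.0899  0.0551] [ 0.4635 -0.0354  0.0654] [ 0.4349 -0.063   0.0616]
((328.1546325683594, 202.52989196777344), (57.61031723022461, 58.99526596069336), 70.05159759521484)
rim [ 0.435 -0.063  0.064]
(436.35784912109375, -62.5805778503418) 27.706787109375
```

The two views agree on y (-0.063). In x they give 0.436 and 0.441, so I take 0.437. Descend with the fingers either side of the cup.

>>> apply_moves --motion '[[[0.5,2,0],0],[[1.2,4.2,0],0],[[1.2,4.2,-2],0],[[1.2,4.2,-5],0],[[1.2,4.2,-8],0],[[1.2,4.2,-10.5],0],[[1.2,4.2,-12.5],0],[[1.2,4.2,-13.5],0],[[1.2,4.2,-13.5],0],[[1.2,4.2,-13.5],0]]'

```text
clock: 3.2
tool_pos: [0.4377, -0.0632, 0.0736]
orientation: [180.0, 0.0, 90.2]
force: [-0.3, -0.2, 0.3]
opening: 0.0878
```

```bash
python3 - <<'E'
from h import *
np.set_printoptions(precision=4,suppress=True)
p,d,T=snap("wrist","w2"); P=cloud("wrist",d,T)
r=(P[...,2]>.055)&(P[...,2]<.069)&(abs(P[...,0]-.437)<.05)&(abs(P[...,1]+.063)<.04)
q=P[r]; print(ctrl.get_obs()["tool_pos"]); print(r.sum(),q.min(0),q.max(0)); 
(c,R)=cv2.minEnclosingCircle((q[:,:2]*1000).astype(np.float32)); print(c,R)
E
```

```text
[ 0.438  -0.063   0.0739]
1735 [ 0.409  -0.0896  0.055 ] [ 0.461  -0.0344  0.0647]
(436.6124267578125, -62.02042007446289) 27.826723098754883
```

View pics/w2.png

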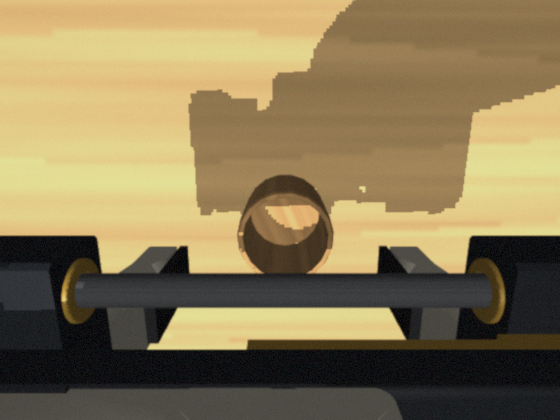

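The wrist view shows the cup centred between the fingers: cup at column 285, fingers symmetric about 283. I lower to the grasp height and close in stages.

>>> apply_moves --motion '[[[0,0,-1.5],0],[[0,0,-3],0],[[0,0,-4.2],0],[[0,0,-4.7],0],[[0,0,-4.7],0],[[0,0,-4.7],0]]'

```text
clock: 3.85
tool_pos: [0.4379, -0.0628, 0.0267]
orientation: [179.9, -0.0, 90.2]
force: [-0.2, 0.4, 0.3]
opening: 0.0877
```

>>> apply_moves --motion '[[[0,0,0],0],[[0,0,0],0],[[0,0,0],0],[[0,0,0],0],[[0,0,0],0],[[0,0,0],0]]' --hand 6.2

```text
clock: 4.45
tool_pos: [0.4372, -0.0629, 0.026]
orientation: [180.0, 0.0, 90.2]
force: [-0.6, -0.1, -0.3]
opening: 0.0624
```

>>> apply_moves --motion '[[[0,0,0],0],[[0,0,0],0],[[0,0,0],0],[[0,0,0],0],[[0,0,0],0],[[0,0,0],0]]' --hand 5.0

```text
clock: 5.05
tool_pos: [0.4373, -0.0628, 0.026]
orientation: [180.0, -0.0, 90.2]
force: [-0.5, 0.7, -0.0]
opening: 0.0542
```

>>> apply_moves --motion '[[[0,0,0],0],[[0,0,0.5],0],[[0,0,1.5],0],[[0,0,3],0],[[0,0,5],0],[[0,0,7],0],[[0,0,8.5],0],[[0,0,9],0],[[0,0,9],0],[[0,0,9],0]]'

```text
clock: 6.05
tool_pos: [0.4367, -0.0629, 0.1155]
orientation: [-180.0, -0.0, 90.2]
force: [-0.2, 0.6, -1.3]
opening: 0.054
```

```bash
python3 - <<'E'
from h import *
np.set_printoptions(precision=4,suppress=True)
o=ctrl.get_obs(); print(o["tool_pos"],o["opening"],o["force"])
snap("wrist","w3"); p,d,T=snap("side","s3"); cv2.imwrite("pics/s3z.png",cv2.resize(p[120:360,160:420],None,fx=2.4,fy=2.4))
E
```

```text
[ 0.4367 -0.0629  0.1155] 0.05402666978837478 [-0.185   0.5803 -1.2576]
```

View pics/w3.png

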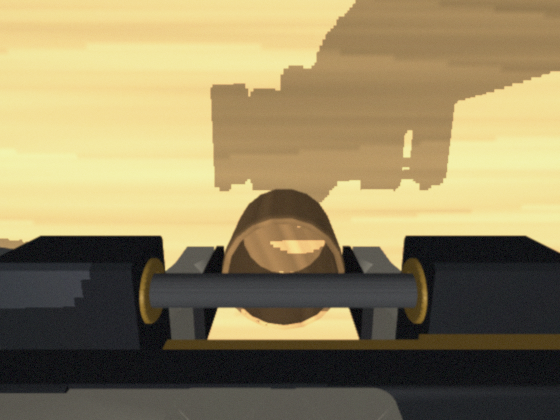

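View pics/s3z.png

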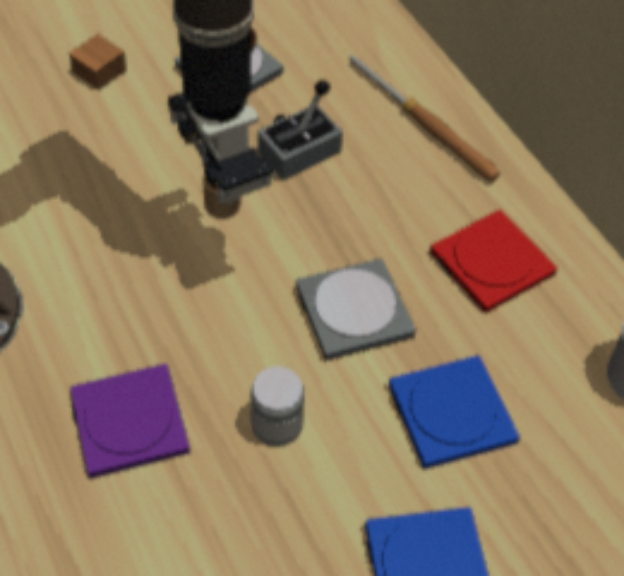

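The cup is lifted: in the wrist view its rim circle is around (283,270), between the pads, and it looks upright. The side view shows the free plate clearly (disc at about (355,302) in the zoom). I measure the plate from there and check the cup's rim in the hand.

```bash
python3 - <<'E'
from h import *
np.set_printoptions(precision=4,suppress=True)
p=cv2.imread("pics/s3.png"); z=np.load("pics/s3.npz"); d=z["d"]; hsv=cv2.cvtColor(p,cv2.COLOR_BGR2HSV)
u0,v0=160+355/2.4,120+302/2.4
m=(hsv[...,1]<50)&(hsv[...,2]>140); mm=np.zeros_like(m); mm[int(v0)-22:int(v0)+22,int(u0)-25:int(u0)+27]=1
n,l,s,ce=cv2.connectedComponentsWithStats((m&mm).astype(np.uint8)); i=1+s[1:,4].argmax(); e=cv2.fitEllipse(cv2.findContours((l==i).astype(np.uint8),0,1)[0][0])
print(s[i],e[:2],"side disc",ray("side",*e[0],.032))
P=cloud("side",d); r=(l==i); print("depth",P[r].mean(0),P[r].min(0),P[r].max(0))
z=np.load("pics/w3.npz"); P=cloud("wrist",z["d"],z["T"])
r=(abs(P[...,0]-.437)<.04)&(abs(P[...,1]+.063)<.027)&(P[...,2]>.07)&(P[...,2]<.16); q=P[r]
print(q.min(0),q.max(0)); t=q[q[:,2]>np.percentile(q[:,2],97)-.003]
rim=(abs(P[...,0]-.437)<.04)&(abs(P[...,1]+.063)<.027)&(P[...,2]>.148)&(P[...,2]<.157)
q=P[rim]; print("rim",q.min(0),q.max(0),np.percentile(q[:,2],[5,50,95]), len(q))
A=np.c_[q[:,:2]-[.437,-.063],np.ones(len(q))]; print(np.linalg.lstsq(A,q[:,2],rcond=None)[0])
# x profile of rim outer edge at robot side (outer wall front): lowest x by height
for zz in np.arange(.095,.157,.008):
    w=(abs(P[...,1]+.063)<.006)&(abs(P[...,2]-zz)<.004)&(abs(P[...,0]-.437)<.04)
    print(round(zz,3),w.sum(),P[w][:,0].min() if w.any() else None)
E
```

```text
[292 232  33  28 723] ((307.709228515625, 245.3319854736328), (26.61884307861328, 32.57637405395508)) side disc [ 0.5563 -0.2713  0.032 ]
depth [ 0.5556 -0.2723  0.0343] [ 0.017  -1.0748  0.0195] [ 0.6202 -0.2051  1.3826]
[ 0.4085 -0.09    0.0928] [ 0.4634 -0.036   0.1591]
rim [ 0.4086 -0.09    0.148 ] [ 0.4634 -0.0361  0.1553] [0.1488 0.1523 0.1535] 2471
[0.0017 0.0089 0.1519]
0.095 1001 0.40852545625548997
0.103 67 0.4085520803942062
0.111 71 0.408656817835164
0.119 82 0.40852182832815886
0.127 90 0.40862952500373323
0.135 180 0.4085647165524903
0.143 331 0.4085222365499605
0.151 580 0.4085938472509745
```

The cup is upright in the hand: its front wall is vertical to within 0.2 mm and the rim is 38 mm above the TCP. The plate centre comes to (0.558, -0.270), with the two views within 3 mm of each other. Carry it over.

>>> apply_moves --motion '[[[0.3,-0.5,0.5],0],[[1.2,-2,1],0],[[2.7,-4.5,1.5],0],[[4.2,-7.2,1.5],0],[[5.8,-10,1.5],0],[[7.4,-12.7,1.5],0],[[9,-15.4,1.5],0],[[10.4,-17.9,1.5],0],[[11.5,-19.7,1.5],0],[[12.1,-20.7,1.5],0]]'

```text
clock: 7.15
tool_pos: [0.5586, -0.2717, 0.13]
orientation: [-179.9, 0.0, 90.1]
force: [0.1, 1.6, -1.0]
opening: 0.0543
```

>>> apply_moves --motion '[[[0,0,0],0],[[0,0,-1],0],[[0,0,-2.5],0],[[0,0,-4],0],[[0,0,-5.2],0],[[0,0,-6],0],[[0,0,-6.5],0],[[0,0,-6.7],0],[[0,0,-6.7],0],[[0,0,-6.7],0]]'

```text
clock: 8.15
tool_pos: [0.5586, -0.2699, 0.0645]
orientation: [180.0, 0.0, 90.2]
force: [1.1, 0.0, -0.2]
opening: 0.0542
```

```bash
python3 - <<'E'
from h import *
np.set_printoptions(precision=4,suppress=True)
o=ctrl.get_obs(); print(o["tool_pos"],o["opening"],o["force"])
snap("wrist","w4"); p,d,T=snap("side","s4"); cv2.imwrite("pics/s4z.png",cv2.resize(p[120:360,160:420],None,fx=2.4,fy=2.4))
E
```

```text
[ 0.5586 -0.2699  0.0645] 0.05422909389007749 [ 1.1339  0.0321 -0.1665]
```

View pics/w4.png

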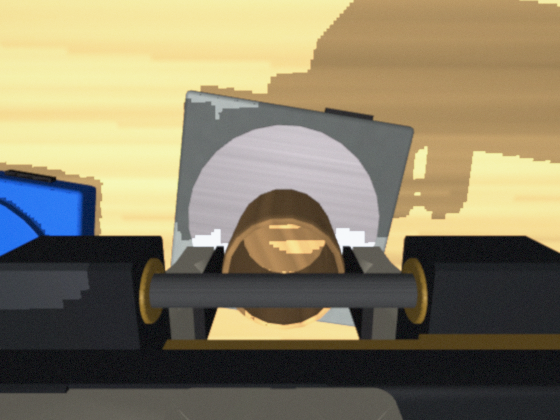

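View pics/s4z.png

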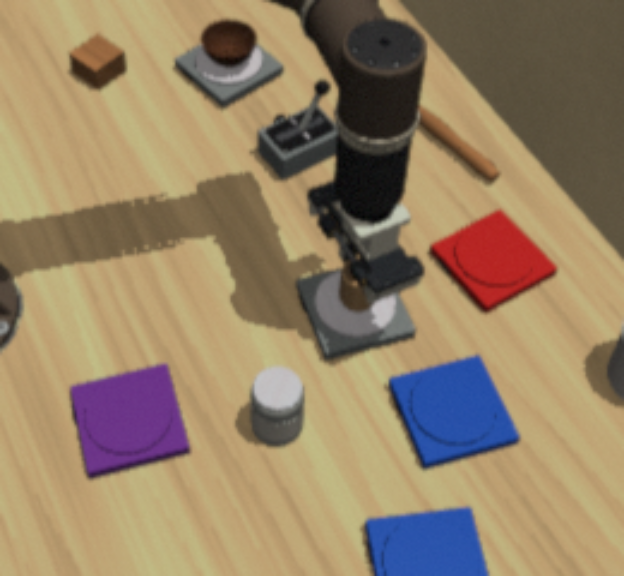

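The wrist view shows the cup over the disc, centred sideways (disc columns 188 to 380, cup about 283). To check x I use the disc's robot-side edge at row 125.

```bash
python3 - <<'E'
from h import *
np.set_printoptions(precision=4,suppress=True)
z=np.load("pics/w4.npz"); d,T=z["d"],z["T"]; P=cloud("wrist",d,T)
for u,v in [(284,125),(188,215),(380,215),(210,165),(360,165)]: print(ray("wrist",u,v,.032,T=T))
pts=np.array([ray("wrist",u,v,.032,T=T)[:2] for u,v in [(284,125),(189,205),(379,205),(210,160),(350,155)]])
A=np.c_[2*pts,np.ones(len(pts))]; s=np.linalg.lstsq(A,(pts**2).sum(1),rcond=None)[0]; print("circle",s[:2],np.sqrt(s[2]+s[:2]@s[:2]))
print("disc z",np.median(P[150:170,270:300,2]))
E
```

```text
[ 0.4956 -0.2694  0.032 ]
[ 0.5502 -0.3286  0.032 ]
[ 0.5498 -0.2096  0.032 ]
[ 0.5191 -0.3135  0.032 ]
[ 0.5188 -0.2238  0.032 ]
circle [ 0.556  -0.2694] 0.0595082519709322
disc z 0.030884947548926567
```

The centre is confirmed within 3 mm (circle radius 59.5 against 60). I lower gently while watching the force.

>>> apply_moves --motion '[[[0,0,-0.15],0],[[0,0,-0.3],0],[[0,0,-0.4],0],[[0,0,-0.5],0],[[0,0,-0.5],0],[[0,0,-0.5],0]]'

```text
clock: 8.85
tool_pos: [0.5582, -0.2699, 0.0589]
orientation: [-180.0, 0.0, 90.2]
force: [0.5, -0.1, -1.5]
opening: 0.0542
```

>>> apply_moves --motion '[[[0,0,-0.05],0],[[0,0,-0.1],0],[[0,0,-0.1],0],[[0,0,-0.1],0]]'

```text
clock: 9.25
tool_pos: [0.5583, -0.2699, 0.058]
orientation: [180.0, 0.0, 90.2]
force: [-0.4, 0.0, -0.1]
opening: 0.0542
```

The force has dropped from about -1.3 N to about 0, so the cup is just touching or within a millimetre of the plate. Let go in stages, then rise.

>>> apply_moves --motion '[[[0,0,0],0],[[0,0,0],0],[[0,0,0],0],[[0,0,0],0]]' --hand 6.2

```text
clock: 9.65
tool_pos: [0.5583, -0.2699, 0.058]
orientation: [180.0, 0.0, 90.2]
force: [0.3, -0.8, 0.0]
opening: 0.0617
```

>>> apply_moves --motion '[[[0,0,0],0],[[0,0,0],0],[[0,0,0],0],[[0,0,0],0],[[0,0,0],0],[[0,0,0],0],[[0,0,0],0]]' --hand 8.7

```text
clock: 10.35
tool_pos: [0.5582, -0.2699, 0.0579]
orientation: [-180.0, -0.0, 90.2]
force: [0.7, -0.5, -0.5]
opening: 0.0868
```

>>> apply_moves --motion '[[[0,0,0.5],0],[[0,0,1.5],0],[[0,0,3],0],[[0,0,5],0],[[0,0,7.5],0],[[0,0,10.5],0],[[0,0,13.5],0],[[0,0,15],0],[[0,0,15],0]]'

```text
clock: 11.25
tool_pos: [0.5597, -0.2704, 0.2121]
orientation: [179.7, 0.1, 90.2]
force: [0.3, 0.4, 0.1]
opening: 0.0873
```

```bash
python3 - <<'E'
from h import *
np.set_printoptions(precision=4,suppress=True)
print(ctrl.get_obs()["tool_pos"])
p,d,T=snap("wrist","w5"); P=cloud("wrist",d,T); snap("side","s5")
r=(abs(P[...,0]-.557)<.045)&(abs(P[...,1]+.27)<.045)&(P[...,2]>.086)&(P[...,2]<.106); q=P[r]
print(len(q),q.min(0),q.max(0)); print(cv2.minEnclosingCircle((q[:,:2]*1000).astype(np.float32)))
E
```

```text
[ 0.5597 -0.2704  0.2121]
887 [ 0.5302 -0.297   0.0861] [ 0.5849 -0.242   0.0971]
((557.5885009765625, -269.3122863769531), 27.782264709472656)
```

View pics/w5.png

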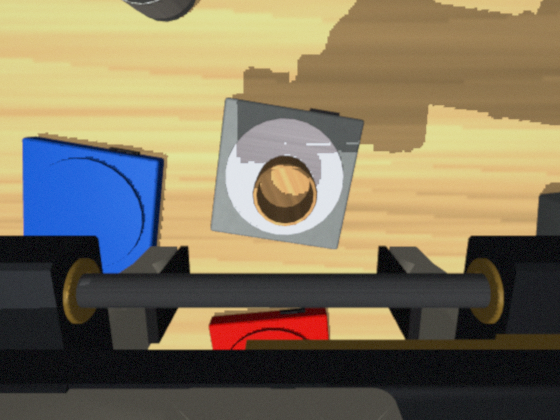

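View pics/s5.png

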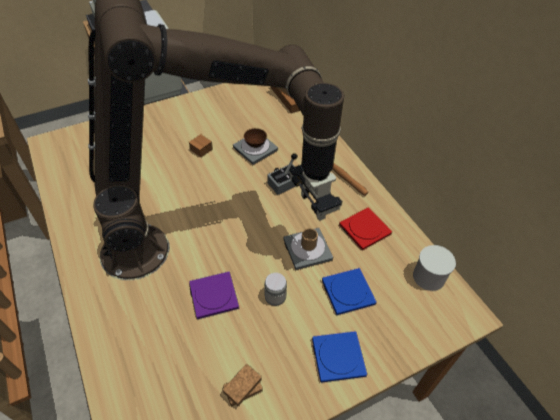

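The cup stands upright on the plate: rim centre (0.5576, -0.2693), rim at 0.096. Next I move to view the switch and shut the fingers.

>>> apply_moves --motion '[[[0,0.5,1],0],[[0.3,2.5,2.5],0],[[0.6,6,4],1],[[0.9,10,5],2],[[1.2,14,5],3],[[1.5,18,5],4],[[1.8,22,5],5],[[2,26,5],6],[[2,30,5],6],[[2,33,5],6]]' --hand 0

```text
clock: 12.35
tool_pos: [0.5777, 0.0625, 0.2578]
orientation: [-179.9, 0.0, 96.3]
force: [0.2, -0.7, -0.1]
opening: 0.0126
```

>>> apply_moves --motion '[[[0,0,0],0],[[0,0,0],0],[[0,0,0],0]]'

```text
clock: 12.65
tool_pos: [0.578, 0.0597, 0.2579]
orientation: [-180.0, 0.0, 96.2]
force: [-1.4, -0.4, 0.4]
opening: 0.0006
```

```bash
python3 - <<'E'
from h import *
np.set_printoptions(precision=4,suppress=True)
o=ctrl.get_obs();print(o["tool_pos"],o["opening"],o["orientation"])
snap("wrist","w6")
E
```

```text
[0.578  0.0597 0.2579] 0.0005768276177624663 [-179.965     0.0195   96.2113]
```

View pics/w6.png

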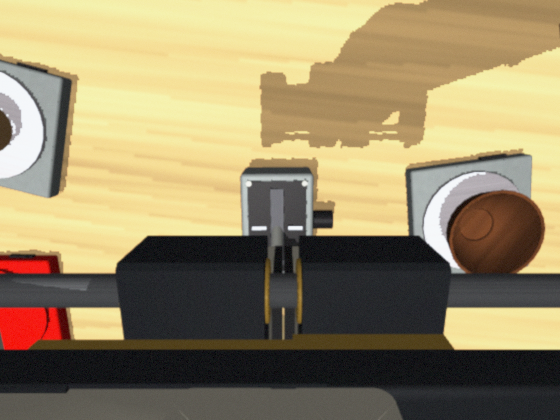

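The wrist view shows the box square to the tool (top near corners around (243,172) and (312,172)). The centre marks are at (258,229) and (297,229), and the ball is hidden behind the gripper. I'll get the ball from the side and top views.

```bash
python3 - <<'E'
from h import *
np.set_printoptions(precision=4,suppress=True)
T=np.load("pics/w6.npz")["T"]
for u,v in [(243,172),(312,172),(258,229),(297,229)]: print("w",ray("wrist",u,v,.056,T=T))
for n in ("s5",):
    p=cv2.imread(f"pics/{n}.png"); cv2.imwrite("pics/s5z.png",cv2.resize(p[140:205,250:330],None,fx=8,fy=8,interpolation=cv2.INTER_CUBIC))
p=cv2.imread("pics/t1.png"); cv2.imwrite("pics/t1z.png",cv2.resize(p[135:200,195:255],None,fx=8,fy=8,interpolation=cv2.INTER_CUBIC))
E
```

```text
w [0.5734 0.0166 0.056 ]
w [0.5654 0.0898 0.056 ]
w [0.6353 0.0383 0.056 ]
w [0.6306 0.0814 0.056 ]
```

View pics/s5z.png

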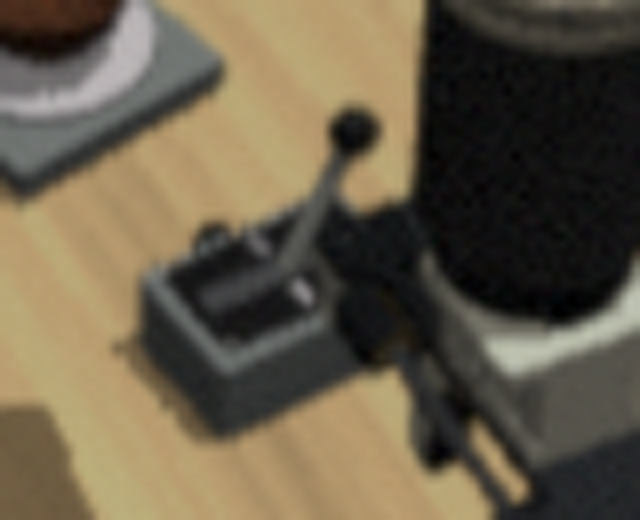

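View pics/t1z.png

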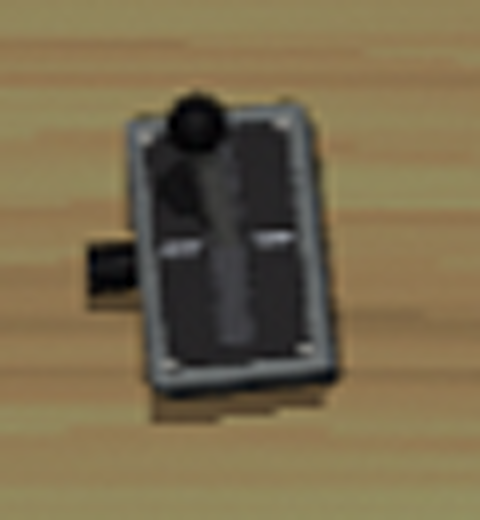

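```bash
python3 - <<'E'
from h import *
np.set_printoptions(precision=4,suppress=True)
a=[ray("side",293.8,155.9,z) for z in (0,.2)]; b=[ray("top",219.0,149.9,z) for z in (0,.2)]
# closest point
d1=a[1]-a[0];d2=b[1]-b[0]; s=np.linalg.lstsq(np.c_[d1,-d2],b[0]-a[0],rcond=None)[0]
p,q=a[0]+s[0]*d1,b[0]+s[1]*d2; print("ball",p,q,np.linalg.norm(p-q))
# marks and box in top
for u,v in [(181/8+194.5,247/8+134.5),(273/8+194.5,237/8+134.5)]: print("mark top",ray("top",u,v,.057))
y=np.radians(6.2); X=np.array([np.cos(y),np.sin(y)]); piv=np.array([.633,.060])
c=(p+q)/2; r=(c[:2]-piv); print("along",r@X,"across",r@[-X[1],X[0]],"expect z",.05+np.sqrt(.0081-(r@X)**2))
E
```

```text
ball [0.6739 0.0659 0.1276] [0.6757 0.065  0.1278] 0.002042076761086786
mark top [0.6335 0.0797 0.057 ]
mark top [0.638  0.0398 0.057 ]
along 0.042169555520049334 across 0.0009178953172594186 expect z 0.1295092987470112
```

The two rays meet within 2 mm. The ball is at (0.675, 0.0655, 0.128), 42 mm along the swing axis (angle about +0.49) and 1 mm off the swing plane, and its height matches the geometry. I go over it and down on the far side with shut fingers.

>>> apply_moves --motion '[[[1,0.1,0],0],[[3.5,0.2,0],0],[[6.5,0.4,0],0],[[9.5,0.6,0],0],[[12,0.8,0],0],[[13.5,0.9,0],0],[[14,0.9,0],0],[[14,0.9,0],0]]'

```text
clock: 13.5
tool_pos: [0.7188, 0.0683, 0.2569]
orientation: [-179.9, 0.0, 96.1]
force: [-0.0, 0.2, 0.7]
opening: 0.0007
```

>>> apply_moves --motion '[[[0,0,-1],0],[[0,0,-3.5],0],[[0,0,-6.5],0],[[0,0,-9.5],0],[[0,0,-12],0],[[0,0,-13.2],0],[[0,0,-13.6],0],[[0,0,-13.6],0]]'

```text
clock: 14.3
tool_pos: [0.7183, 0.0691, 0.1225]
orientation: [180.0, 0.0, 96.2]
force: [-0.4, 0.1, 0.1]
opening: 0.0005
```

```bash
python3 - <<'E'
from h import *
np.set_printoptions(precision=4,suppress=True)
o=ctrl.get_obs();print(o["tool_pos"],o["opening"],o["orientation"],o["force"])
p,d,T=snap("side","s7");cv2.imwrite("pics/s7z.png",cv2.resize(p[120:220,240:360],None,fx=5,fy=5,interpolation=cv2.INTER_CUBIC))
E
```

```text
[0.7183 0.0691 0.1225] 0.0004985985147061857 [179.971    0.0086  96.232 ] [-0.3952  0.1294  0.1482]
```

View pics/s7z.png

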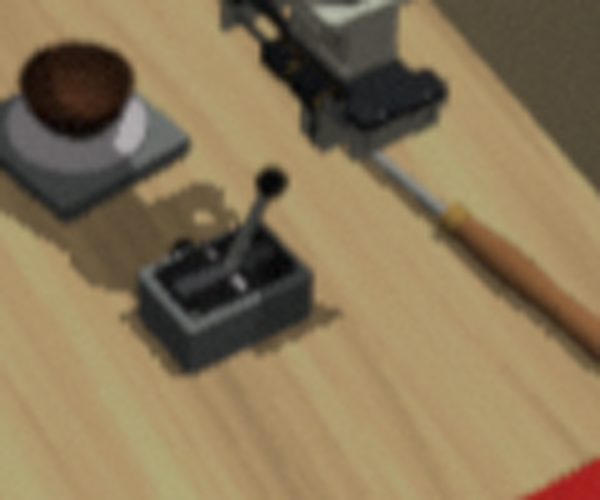

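```bash
python3 - <<'E'
from h import *
m=ctrl.camera_model("side"); T=np.linalg.inv(m["cam_to_world"])
for P in [(.7183,.0691,.1225),(.675,.0655,.128),(.6335,.060,.055)]:
    c=T[:3,:3]@P+T[:3,3]; u,v=m["fx"]*c[0]/c[2]+m["cx"],m["fy"]*c[1]/c[2]+m["cy"]; print((u,v),((u-240)*5,(v-120)*5))
E
```

```text
(np.float64(303.43442151746893), np.float64(152.8834954982778)) (np.float64(317.17210758734467), np.float64(164.41747749138898))
(np.float64(294.10343067135545), np.float64(155.7927251511207)) (np.float64(270.51715335677727), np.float64(178.96362575560346))
(np.float64(284.7128263549923), np.float64(173.2977279548718)) (np.float64(223.56413177496137), np.float64(266.48863977435894))
```

```bash
python3 - <<'E'
from h import *
np.set_printoptions(precision=3,suppress=True)
d=np.load("pics/s7.npz")["d"]; P=cloud("side",d)
r=(P[...,2]>.10)&(P[...,2]<.16)&(abs(P[...,0]-.70)<.08)&(abs(P[...,1]-.065)<.12)
for v,u in np.argwhere(r): 
    q=P[v,u]
    if u%2==0: print((u,v),q)
p=cv2.imread("pics/s7.png");cv2.imwrite("pics/s7y.png",cv2.resize(p[130:170,280:330],None,fx=14,fy=14,interpolation=cv2.INTER_NEAREST))
E
```

```text
(np.int64(300), np.int64(146)) [0.704 0.075 0.159]
(np.int64(302), np.int64(146)) [0.711 0.072 0.159]
(np.int64(302), np.int64(147)) [0.709 0.068 0.158]
(np.int64(302), np.int64(148)) [0.709 0.068 0.153]
(np.int64(304), np.int64(149)) [0.71  0.054 0.159]
(np.int64(306), np.int64(149)) [0.72  0.055 0.155]
(np.int64(308), np.int64(149)) [0.73  0.057 0.148]
(np.int64(306), np.int64(150)) [0.723 0.06  0.143]
(np.int64(292), np.int64(154)) [0.666 0.066 0.14 ]
(np.int64(294), np.int64(154)) [0.671 0.06  0.144]
(np.int64(296), np.int64(154)) [0.681 0.063 0.137]
(np.int64(292), np.int64(155)) [0.662 0.06  0.143]
(np.int64(294), np.int64(155)) [0.669 0.056 0.143]
(np.int64(296), np.int64(155)) [0.677 0.054 0.141]
(np.int64(292), np.int64(156)) [0.665 0.065 0.132]
(np.int64(294), np.int64(156)) [0.667 0.053 0.141]
(np.int64(296), np.int64(156)) [0.677 0.054 0.136]
(np.int64(292), np.int64(157)) [0.663 0.06  0.132]
(np.int64(294), np.int64(157)) [0.668 0.053 0.135]
(np.int64(296), np.int64(157)) [0.675 0.051 0.134]
(np.int64(292), np.int64(158)) [0.662 0.058 0.129]
(np.int64(294), np.int64(158)) [0.665 0.049 0.135]
(np.int64(296), np.int64(158)) [0.674 0.048 0.132]
(np.int64(292), np.int64(159)) [0.66  0.053 0.128]
(np.int64(294), np.int64(159)) [0.663 0.045 0.134]
(np.int64(296), np.int64(159)) [0.678 0.055 0.119]
(np.int64(292), np.int64(160)) [0.662 0.058 0.117]
(np.int64(290), np.int64(161)) [0.659 0.067 0.105]
(np.int64(292), np.int64(161)) [0.659 0.052 0.119]
(np.int64(290), np.int64(162)) [0.654 0.058 0.111]
(np.int64(292), np.int64(162)) [0.659 0.051 0.114]
(np.int64(292), np.int64(163)) [0.663 0.057 0.102]
(np.int64(290), np.int64(164)) [0.654 0.057 0.1  ]
(np.int64(290), np.int64(165)) [0.651 0.051 0.102]
```

View pics/s7y.png

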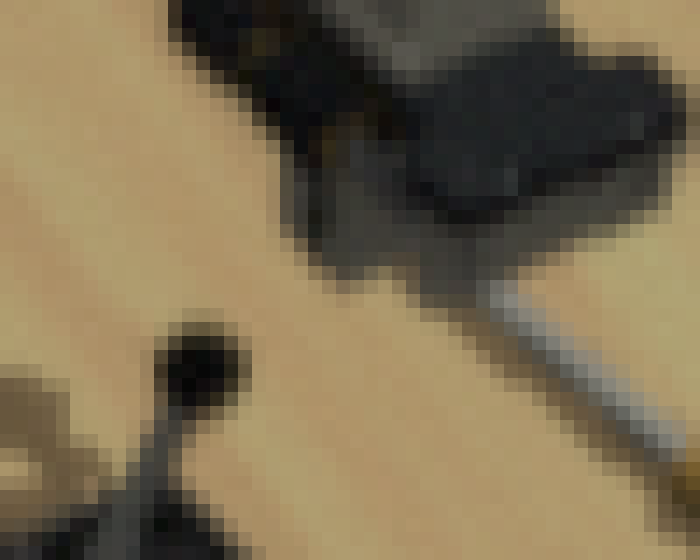

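The ball is at (294,156). The finger tips are clear of it on the far side, at about (305,150), maybe a few mm higher than they should be. I lower 5 mm for margin and push slowly to just short of upright.

>>> apply_moves --motion '[[[0,0,-0.5],0],[[-0.8,-0.1,-0.5],0],[[-1.5,-0.2,-0.5],0],[[-2.0,-0.2,-0.5],0],[[-2.6,-0.3,-0.5],0],[[-3.2,-0.3,-0.5],0],[[-3.8,-0.4,-0.5],0],[[-4.4,-0.5,-0.5],0],[[-4.9,-0.5,-0.5],0],[[-5.2,-0.6,-0.5],0]]'

```text
clock: 15.35
tool_pos: [0.6657, 0.0632, 0.1171]
orientation: [180.0, -0.0, 96.2]
force: [-1.1, 0.1, 0.5]
opening: 0.0003
```

>>> apply_moves --motion '[[[0,0,0],0]]'

```text
clock: 15.45
tool_pos: [0.6659, 0.063, 0.1171]
orientation: [180.0, -0.0, 96.2]
force: [-0.5, 0.5, -0.2]
opening: 0.0006
```

```bash
python3 - <<'E'
from h import *
np.set_printoptions(precision=4,suppress=True)
o=ctrl.get_obs();print(o["tool_pos"],o["force"])
p,d,T=snap("side","s8");cv2.imwrite("pics/s8z.png",cv2.resize(p[120:220,240:360],None,fx=5,fy=5,interpolation=cv2.INTER_CUBIC))
p,d,T=snap("wrist","w8")
E
```

```text
[0.6659 0.063  0.1171] [-0.5289  0.4688 -0.2386]
```

View pics/s8z.png

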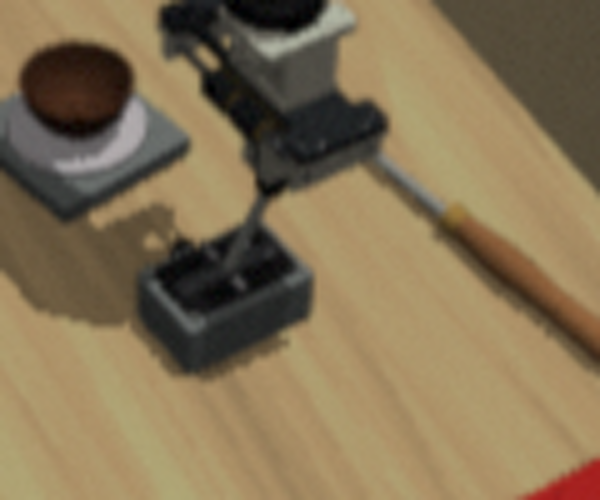

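View pics/w8.png

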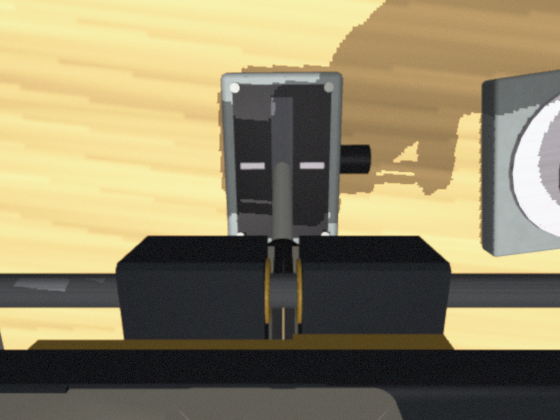

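```bash
cat >> h.py <<'E'
def proj(n,P,T=None):
    m=ctrl.camera_model(n); T=np.linalg.inv(m["cam_to_world"] if T is None else T); c=T[:3,:3]@np.asarray(P)+T[:3,3]
    return np.round([m["fx"]*c[0]/c[2]+m["cx"],m["fy"]*c[1]/c[2]+m["cy"]],1)
def ball(a,piv=(.6335,.060,.05),yaw=6.2):
    y=np.radians(yaw); return np.array(piv)+.09*np.array([np.sin(a)*np.cos(y),np.sin(a)*np.sin(y),np.cos(a)])
E
python3 - <<'E'
from h import *
T=np.load("pics/w8.npz")["T"]; t=ctrl.get_obs()["tool_pos"]
print("tcp",proj("wrist",t,T),proj("side",t),(proj("side",t)-[240,120])*5)
for a in (.5,.4,.3,.2,.1,0,-.1): print(a,ball(a),proj("wrist",ball(a),T),(proj("side",ball(a))-[240,120])*5)
p=cv2.imread("pics/w8.png");cv2.imwrite("pics/w8z.png",cv2.resize(p[150:360,200:370],None,fx=3.2,fy=2.8,interpolation=cv2.INTER_CUBIC)[:590])
p=cv2.imread("pics/s8.png");cv2.imwrite("pics/s8y.png",cv2.resize(p[130:180,265:325],None,fx=12,fy=12,interpolation=cv2.INTER_NEAREST))
E
```

```text
tcp [282.4 246.7] [292.3 158.9] [261.5 194.5]
0.5 [0.67639592 0.06465999 0.12898243] [283.2 273.4] [272.5 178. ]
0.4 [0.66834266 0.06378512 0.13289549] [283.2 261.8] [264.  178.5]
0.3 [0.65994125 0.06287244 0.13598028] [283.2 248. ] [255.  179.5]
0.2 [0.65127566 0.06193105 0.13820599] [283.2 232.4] [246.  181.5]
0.1 [0.64243245 0.06097038 0.13955037] [283.2 215.1] [236.  184.5]
0 [0.6335 0.06   0.14  ] [283.3 196.4] [226.5 188.5]
-0.1 [0.62456755 0.05902962 0.13955037] [283.3 176.7] [216.5 193.5]
```

View pics/w8z.png

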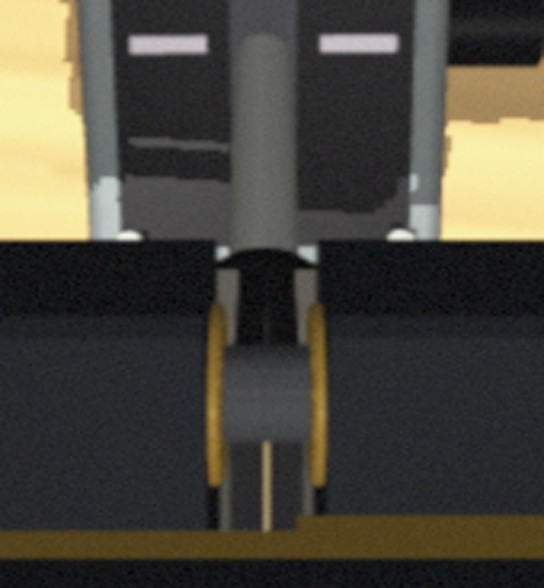

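View pics/s8y.png

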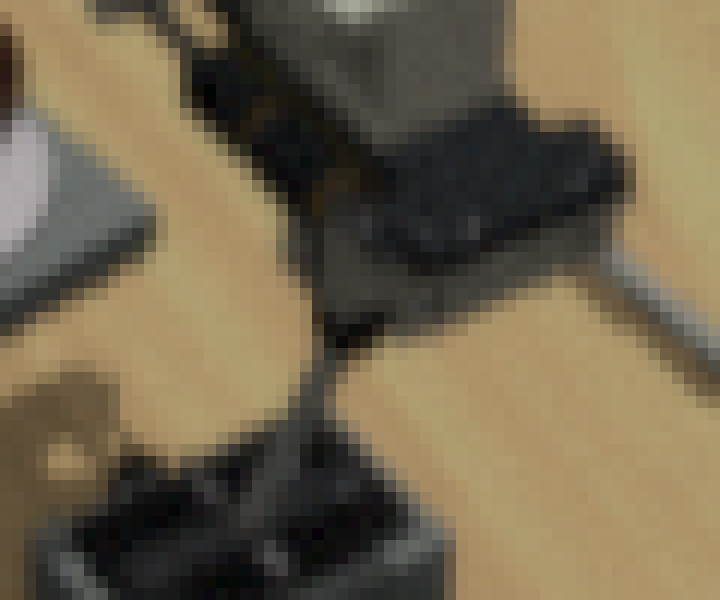

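```bash
python3 - <<'E'
from h import *
np.set_printoptions(precision=3,suppress=True)
a=cv2.imread("pics/w6.png")[225:315,240:326];b=cv2.imread("pics/w8.png")[225:315,240:326]
c=np.hstack([cv2.resize(x,None,fx=4.5,fy=6,interpolation=cv2.INTER_NEAREST) for x in (a,b)]); c=cv2.convertScaleAbs(c,alpha=1.8,beta=10); cv2.imwrite("pics/cmp.png",c)
for n in ("w6","w8"):
    z=np.load(f"pics/{n}.npz"); d,T=z["d"],z["T"]; P=cloud("wrist",d,T)
    for v in range(236,276,4): print(n,v,*[P[v,u] for u in (272,283,295)])
E
```

```text
w6 236 [0.637 0.055 0.069] [0.64  0.067 0.056] [0.639 0.08  0.057]
w6 240 [0.64  0.055 0.075] [0.645 0.067 0.055] [0.644 0.081 0.056]
w6 244 [0.642 0.055 0.081] [0.65  0.068 0.056] [0.648 0.081 0.056]
w6 248 [0.566 0.054 0.294] [0.655 0.068 0.055] [0.565 0.064 0.292]
w6 252 [0.566 0.054 0.298] [0.66  0.069 0.055] [0.565 0.064 0.298]
w6 256 [0.566 0.054 0.303] [0.664 0.069 0.057] [0.565 0.064 0.302]
w6 260 [0.567 0.054 0.304] [0.669 0.07  0.056] [0.566 0.064 0.305]
w6 264 [0.569 0.054 0.304] [0.674 0.07  0.056] [0.509 0.052 0.444]
w6 268 [0.571 0.055 0.303] [0.679 0.071 0.055] [0.546 0.059 0.359]
w6 272 [0.573 0.055 0.304] [0.685 0.072 0.054] [0.546 0.06  0.36 ]
w8 236 [0.661 0.057 0.116] [0.659 0.063 0.12 ] [0.68  0.074 0.056]
w8 240 [0.659 0.057 0.128] [0.658 0.063 0.131] [0.684 0.074 0.054]
w8 244 [0.66  0.057 0.132] [0.658 0.063 0.135] [0.659 0.069 0.131]
w8 248 [0.654 0.057 0.152] [0.66  0.063 0.137] [0.653 0.067 0.153]
w8 252 [0.654 0.057 0.158] [0.661 0.063 0.138] [0.653 0.067 0.158]
w8 256 [0.655 0.058 0.161] [0.663 0.063 0.14 ] [0.653 0.067 0.162]
w8 260 [0.656 0.058 0.163] [0.664 0.063 0.14 ] [0.654 0.067 0.164]
w8 264 [0.657 0.058 0.163] [0.666 0.063 0.142] [0.632 0.063 0.219]
w8 268 [0.659 0.058 0.164] [0.668 0.064 0.142] [0.634 0.063 0.219]
w8 272 [0.661 0.058 0.163] [0.669 0.064 0.143] [0.635 0.063 0.219]
```

View pics/cmp.png

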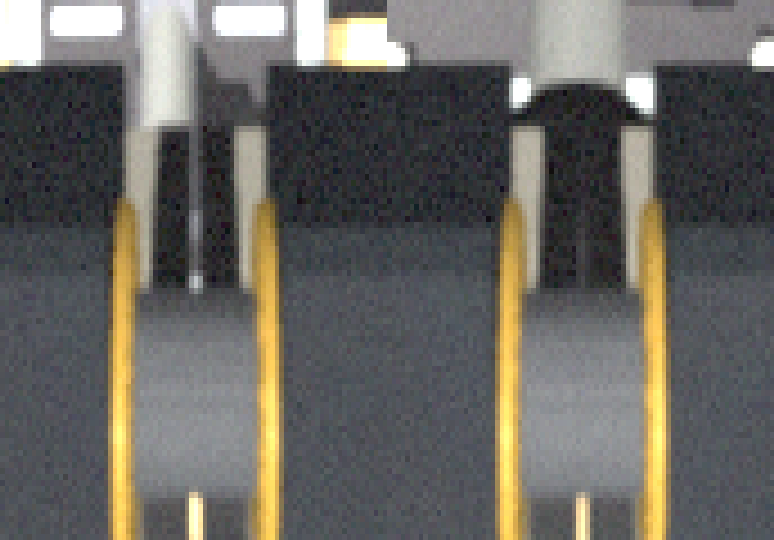

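```bash
python3 - <<'E'
from h import *
np.set_printoptions(precision=3,suppress=True)
z=np.load("pics/w6.npz"); d=z["d"]; m=ctrl.camera_model("wrist"); C=np.asarray(m["tool_from_camera"]); Q=cloud("wrist",d,C)
for v in range(240,292,3): print(v,*[Q[v,u] for u in (272,278,280,286,289,294)])
E
```

```text
240 [-0.011  0.061  0.183] [-0.005  0.06   0.179] [-0.003  0.061  0.183] [0.004 0.068 0.203] [0.007 0.068 0.201] [0.013 0.068 0.201]
243 [-0.011  0.063  0.178] [-0.005  0.062  0.177] [-0.003  0.063  0.178] [0.004 0.071 0.201] [0.007 0.071 0.201] [0.013 0.071 0.201]
246 [-0.005 -0.012 -0.032] [-0.002 -0.011 -0.028] [-0.001 -0.011 -0.03 ] [ 0.002 -0.011 -0.03 ] [ 0.003 -0.011 -0.03 ] [ 0.005 -0.012 -0.032]
249 [-0.004 -0.012 -0.036] [-0.002 -0.011 -0.032] [-0.001 -0.011 -0.032] [ 0.002 -0.011 -0.033] [ 0.003 -0.011 -0.033] [ 0.005 -0.013 -0.037]
252 [-0.004 -0.012 -0.04 ] [-0.002 -0.011 -0.036] [-0.001 -0.011 -0.036] [ 0.002 -0.011 -0.036] [ 0.003 -0.011 -0.036] [ 0.005 -0.012 -0.039]
255 [-0.004 -0.012 -0.043] [-0.002 -0.011 -0.04 ] [-0.001 -0.011 -0.04 ] [ 0.002 -0.011 -0.04 ] [ 0.003 -0.011 -0.039] [ 0.005 -0.012 -0.043]
258 [-0.004 -0.012 -0.046] [-0.002 -0.011 -0.042] [-0.001 -0.011 -0.042] [ 0.002 -0.011 -0.044] [ 0.003 -0.012 -0.044] [ 0.005 -0.013 -0.047]
261 [-0.004 -0.011 -0.046] [-0.002 -0.011 -0.047] [-0.001 -0.011 -0.047] [ 0.002 -0.01  -0.045] [ 0.003 -0.011 -0.047] [ 0.0
[... 737 characters left out ...]
02 -0.033 -0.109] [-0.001 -0.033 -0.109] [-0.    -0.033 -0.108] [ 0.001 -0.033 -0.109] [ 0.002 -0.033 -0.109] [ 0.003 -0.033 -0.109]
282 [-0.002 -0.032 -0.11 ] [-0.001 -0.033 -0.11 ] [-0.    -0.033 -0.11 ] [ 0.001 -0.033 -0.11 ] [ 0.002 -0.033 -0.11 ] [ 0.003 -0.033 -0.11 ]
285 [-0.002 -0.032 -0.111] [-0.001 -0.032 -0.109] [-0.    -0.032 -0.11 ] [ 0.001 -0.032 -0.111] [ 0.002 -0.032 -0.111] [ 0.003 -0.032 -0.11 ]
288 [-0.002 -0.031 -0.11 ] [-0.001 -0.031 -0.11 ] [-0.    -0.031 -0.11 ] [ 0.001 -0.031 -0.11 ] [ 0.002 -0.031 -0.111] [ 0.003 -0.031 -0.111]
291 [-0.002 -0.031 -0.111] [-0.001 -0.031 -0.111] [-0.    -0.031 -0.111] [ 0.001 -0.03  -0.11 ] [ 0.002 -0.031 -0.11 ] [ 0.003 -0.03  -0.11 ]
```

The lever has not moved. The shut fingers' tips actually end about 25–30 mm behind the reported TCP (wrist depth shows this, and there is no contact force), so they passed just over the ball. I lift, go back to the far side and go lower, to TCP 0.098.

>>> apply_moves --motion '[[[0,0,1.5],0],[[0,0,4],0],[[2,0.2,4.5],0],[[4.5,0.5,4.5],0],[[5.7,0.7,4.5],0],[[5.7,0.7,3.5],0],[[5.7,0.7,1],0],[[5.7,0.7,-1],0],[[5.7,0.7,-1.9],0],[[5.7,0.7,-1.9],0]]'

```text
clock: 16.55
tool_pos: [0.7221, 0.0698, 0.0966]
orientation: [-179.8, 0.0, 96.2]
force: [-0.1, -1.4, -0.1]
opening: 0.0002
```

>>> apply_moves --motion '[[[-0.5,-0.1,0],0],[[-1,-0.1,0],0],[[-1.5,-0.2,0],0],[[-2,-0.2,0],0],[[-2.5,-0.3,0],0],[[-3,-0.3,0],0],[[-3.5,-0.4,0],0],[[-4,-0.4,0],0],[[-4,-0.4,0],0]]'

```text
clock: 17.45
tool_pos: [0.6868, 0.0665, 0.1012]
orientation: [179.5, 0.0, 96.3]
force: [5.7, -0.3, 6.7]
opening: 0.0008
```

```bash
python3 - <<'E'
from h import *
np.set_printoptions(precision=4,suppress=True)
o=ctrl.get_obs();print(o["tool_pos"],o["force"])
p,d,T=snap("side","s9");cv2.imwrite("pics/s9y.png",cv2.resize(p[130:180,265:325],None,fx=12,fy=12,interpolation=cv2.INTER_NEAREST))
p,d,T=snap("wrist","w9"); P=cloud("wrist",d,T)
for a in (.5,.4,.3,.2,.1,0): print(a,proj("wrist",ball(a),T),proj("side",ball(a)),((proj("side",ball(a))-[265,130])*12).round())
for v in range(200,276,5): print(v,P[v,283])
E
```

```text
[0.6868 0.0665 0.1012] [ 5.7489 -0.2693  6.7099]
0.5 [280.9 246.8] [294.5 155.6] [354. 307.]
0.4 [280.8 232.8] [292.8 155.7] [334. 308.]
0.3 [280.8 216.4] [291.  155.9] [312. 311.]
0.2 [280.8 197.8] [289.2 156.3] [290. 316.]
0.1 [280.8 177.3] [287.2 156.9] [266. 323.]
0 [280.8 155.2] [285.3 157.7] [244. 332.]
200 [0.6519 0.0629 0.1389]
205 [0.6536 0.0631 0.1408]
210 [0.6552 0.0633 0.1427]
215 [0.6568 0.0635 0.1442]
220 [0.6593 0.0637 0.1431]
225 [0.6609 0.0639 0.1446]
230 [0.6626 0.0641 0.146 ]
235 [0.6652 0.0644 0.1445]
240 [0.6677 0.0647 0.1437]
245 [0.6699 0.0649 0.1437]
250 [0.674  0.0654 0.1387]
255 [ 0.7332  0.072  -0.0009]
260 [ 0.7375  0.0724 -0.0005]
265 [ 0.7426  0.073  -0.0017]
270 [ 0.7464  0.0734 -0.0001]
275 [0.6529 0.063  0.2085]
```

View pics/s9y.png

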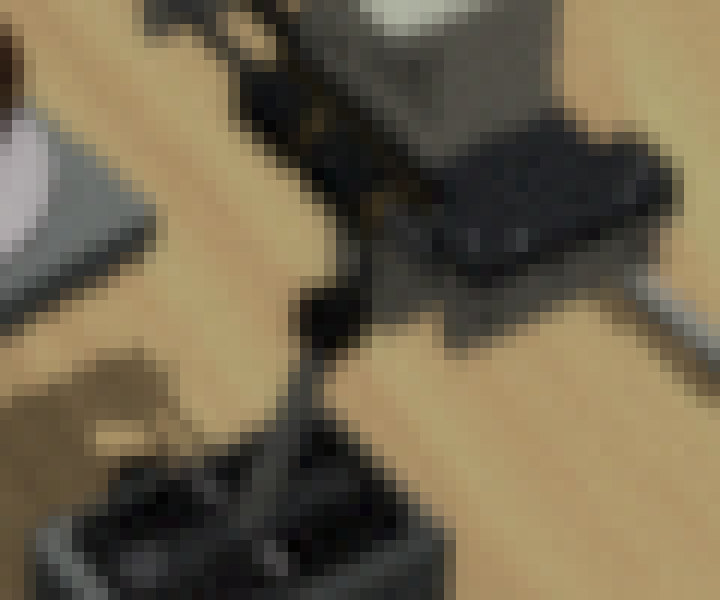

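View pics/w9.png

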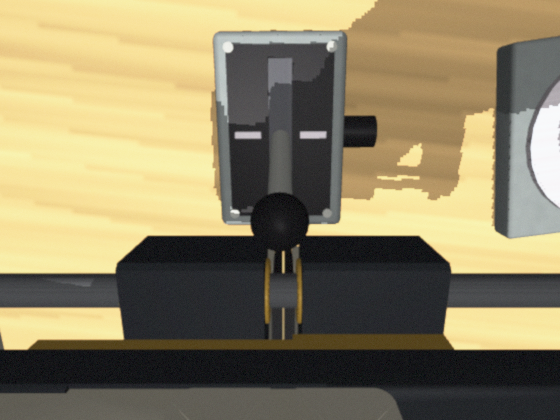

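The ball moved: wrist view centre (280,221), about +0.33 rad. But the upward force (6.7 N) shows the tip riding on the ball's upper half. I'll check the gripper geometry in the tool frame to see how much lower I can go.

```bash
python3 - <<'E'
from h import *
np.set_printoptions(precision=3,suppress=True)
m=ctrl.camera_model("wrist"); C=np.asarray(m["tool_from_camera"])
Q=cloud("wrist",np.load("pics/w6.npz")["d"],C)
for u in (130,160,200,240,262):
    print(u,[tuple(Q[v,u].round(3)) for v in (238,242,250,258,264,270)])
Q=cloud("wrist",np.load("pics/w9.npz")["d"],C)
for v in range(244,274,4): print(v,*[Q[v,u] for u in (272,276,278,280,286,289,294)])
r=np.s_[195:247,255:306]; q=Q[r].reshape(-1,3); q=q[(q[:,2]>-.07)&(q[:,2]<.03)]
A=np.c_[2*q,np.ones(len(q))]; s=np.linalg.lstsq(A,(q**2).sum(1),rcond=None)[0]; print("sphere tool",s[:3],np.sqrt(s[3]+s[:3]@s[:3]))
E
```

```text
130 [(np.float64(-0.196), np.float64(0.085), np.float64(0.259)), (np.float64(-0.197), np.float64(0.091), np.float64(0.259)), (np.float64(-0.034), np.float64(-0.04), np.float64(-0.109)), (np.float64(-0.032), np.float64(-0.04), np.float64(-0.113)), (np.float64(-0.031), np.float64(-0.04), np.float64(-0.116)), (np.float64(-0.031), np.float64(-0.039), np.float64(-0.117))]
160 [(np.float64(-0.03), np.float64(-0.04), np.float64(-0.1)), (np.float64(-0.029), np.float64(-0.04), np.float64(-0.104)), (np.float64(-0.027), np.float64(-0.04), np.float64(-0.109)), (np.float64(-0.026), np.float64(-0.04), np.float64(-0.114)), (np.float64(-0.025), np.float64(-0.04), np.float64(-0.117)), (np.float64(-0.025), np.float64(-0.038), np.float64(-0.116))]
200 [(np.float64(-0.02), np.float64(-0.04), np.float64(-0.101)), (np.float64(-0.019), np.float64(-0.04), np.float64(-0.105)), (np.float64(-0.018), np.float64(-0.04), np.float64(-0.11)), (np.float64(-0.017), np.float64(-0.04), np.float64(-0.113)), (np.float64(-0.016), np.float64(-0.04), np.float64(-0.117)), (np.float64(-0.017), np.float64(-0.039), np.float64(-
[... 1425 characters left out ...]
011 -0.046] [-0.003 -0.011 -0.044] [-0.002 -0.011 -0.046] [-0.001 -0.011 -0.045] [ 0.002 -0.011 -0.046] [ 0.003 -0.011 -0.046] [ 0.005 -0.012 -0.047]
264 [-0.004 -0.009 -0.045] [-0.003 -0.011 -0.05 ] [-0.002 -0.012 -0.051] [-0.001 -0.011 -0.05 ] [ 0.002 -0.011 -0.049] [ 0.003 -0.011 -0.05 ] [ 0.005 -0.01  -0.046]
268 [-0.004 -0.007 -0.044] [-0.002 -0.011 -0.053] [-0.002 -0.011 -0.054] [-0.001 -0.011 -0.053] [ 0.001 -0.011 -0.053] [ 0.003 -0.011 -0.053] [ 0.005 -0.008 -0.047]
272 [-0.004 -0.006 -0.046] [-0.002 -0.011 -0.057] [-0.002 -0.011 -0.057] [-0.001 -0.011 -0.057] [ 0.001 -0.011 -0.057] [ 0.003 -0.011 -0.057] [ 0.004 -0.013 -0.061]
sphere tool [-0.001 -0.024 -0.032] 0.012455289958942092
```

The sphere fit (radius 12.5 mm) puts the ball 24 mm on the robot side of the TCP, touching the finger face right at its lower edge. The body is at TCP+100 mm, so there is room. I back off slightly, go 12 mm lower, and push on to upright.

>>> apply_moves --motion '[[[0.7,0.1,0],0],[[0.9,0.1,-0.5],0],[[0.9,0.1,-1.2],0],[[0.3,0,-1.2],0],[[-0.3,0,-1.2],0],[[-0.9,-0.1,-1.2],0],[[-1.5,-0.2,-1.2],0],[[-2.0,-0.2,-1.2],0],[[-2.4,-0.3,-1.2],0],[[-2.4,-0.3,-1.2],0]]'

```text
clock: 18.55
tool_pos: [0.6592, 0.0632, 0.0868]
orientation: [179.9, -0.0, 96.2]
force: [3.2, 0.1, 4.0]
opening: 0.0001
```

```bash
cat >> h.py <<'E'
def lever(name):
    o=ctrl.get_obs(); p,d,T=snap("wrist",name); P=cloud("wrist",d,T)
    r=(P[...,2]>.115)&(P[...,2]<.16)&(abs(P[...,1]-.06)<.016)&(P[...,0]>.57)&(P[...,0]<.70)&(cv2.cvtColor(p,cv2.COLOR_BGR2HSV)[...,2]<60)
    Q=cloud("wrist",d,np.asarray(ctrl.camera_model("wrist")["tool_from_camera"])); r&=~((Q[...,1]>-.0125)&(Q[...,1]<.013))
    q=P[r]; A=np.c_[2*q,np.ones(len(q))]; s=np.linalg.lstsq(A,(q**2).sum(1),rcond=None)[0]; c=s[:3]
    y=np.radians(6.2); al=(c[:2]-[.6335,.060])@[np.cos(y),np.sin(y)]
    print("t",o["clock"],"tcp",o["tool_pos"].round(4),"F",o["force"].round(1),"ball",c.round(4),"R",np.sqrt(s[3]+c@c).round(4),len(q),"angle",np.arctan2(al,c[2]-.05).round(3))
E
python3 -c "
from h import *
lever('w10')"
```

```text
t 18.55 tcp [0.6592 0.0632 0.0868] F [3.2 0.1 4. ] ball [0.6355 0.0592 0.1392] R 0.0126 2655 angle 0.021
```

View pics/w10.png

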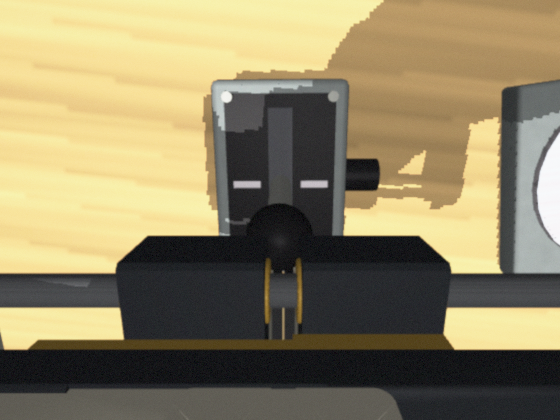

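The ball centre fits at (0.6355, 0.059, 0.139), so the angle is about +0.02: upright, well within ±0.15. I pause for over two seconds and hold still.

>>> apply_moves --motion '[[[0,0,0],0],[[0,0,0],0],[[0,0,0],0],[[0,0,0],0],[[0,0,0],0],[[0,0,0],0],[[0,0,0],0],[[0,0,0],0],[[0,0,0],0],[[0,0,0],0]]'

```text
clock: 19.6
tool_pos: [0.6591, 0.0632, 0.0858]
orientation: [-180.0, -0.0, 96.2]
force: [3.2, 0.1, 1.4]
opening: 0.0003
```

>>> apply_moves --motion '[[[0,0,0],0],[[0,0,0],0],[[0,0,0],0],[[0,0,0],0],[[0,0,0],0],[[0,0,0],0],[[0,0,0],0],[[0,0,0],0],[[0,0,0],0],[[0,0,0],0]]'

```text
clock: 20.6
tool_pos: [0.6591, 0.0631, 0.0859]
orientation: [-180.0, 0.0, 96.2]
force: [1.1, 0.6, 0.2]
opening: 0.0005
```

>>> apply_moves --motion '[[[0,0,0],0],[[0,0,0],0],[[0,0,0],0]]'

```text
clock: 20.9
tool_pos: [0.6592, 0.0631, 0.0859]
orientation: [-180.0, 0.0, 96.2]
force: [2.0, 0.4, 0.1]
opening: 0.0004
```

```bash
python3 -c "
from h import *
lever('w11')"
```

```text
t 20.9 tcp [0.6592 0.0631 0.0859] F [2.  0.4 0.1] ball [0.6355 0.0592 0.1392] R 0.0126 2653 angle 0.021
```

>>> apply_moves --motion '[[[-0.5,-0.1,0],0],[[-1,-0.1,0],0],[[-1.5,-0.2,0],0],[[-2,-0.2,0],0],[[-2.5,-0.3,0],0],[[-3,-0.3,0],0],[[-3.5,-0.4,0],0],[[-3.9,-0.4,0],0],[[-4.1,-0.4,0],0],[[-4.1,-0.4,0],0]]'

```text
clock: 21.95
tool_pos: [0.6176, 0.0591, 0.0856]
orientation: [-179.9, 0.0, 96.2]
force: [3.0, -0.1, -1.2]
opening: 0.0002
```

```bash
python3 -c "
from h import *
lever('w12')"
```

```text
t 21.95 tcp [0.6176 0.0591 0.0856] F [ 3.  -0.1 -1.2] ball [0.5927 0.0544 0.1311] R 0.0125 2676 angle -0.469
```

View pics/w12.png

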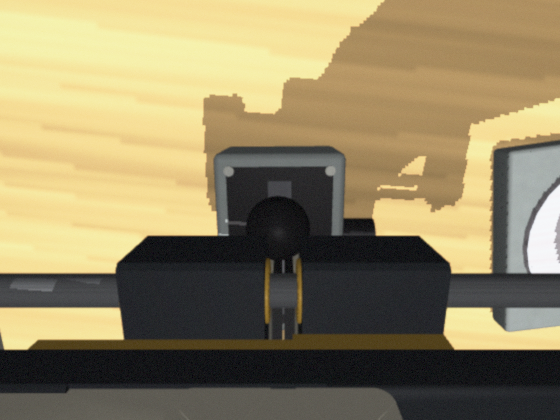

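The angle is about -0.47. A gentle nudge of 3 mm brings it to the stop; then I hold, back off away from the ball and rise.

>>> apply_moves --motion '[[[-0.2,0,0],0],[[-0.3,0,0],0],[[-0.3,0,0],0],[[-0.3,0,0],0]]'

```text
clock: 22.4
tool_pos: [0.6152, 0.0592, 0.0859]
orientation: [-180.0, -0.0, 96.2]
force: [4.5, 0.3, -2.1]
opening: 0.0004
```

>>> apply_moves --motion '[[[1,0.1,0],0],[[2.5,0.3,0],0],[[3.5,0.4,0],0],[[4,0.4,1],0],[[4,0.4,4],0],[[4,0.4,8],0],[[4,0.4,12],0],[[4,0.4,15],0],[[4,0.4,17],0],[[4,0.4,17],0]]'

```text
clock: 23.4
tool_pos: [0.6564, 0.0632, 0.2607]
orientation: [179.7, -0.0, 96.2]
force: [-0.4, -0.1, 0.3]
opening: 0.0
```

>>> apply_moves --motion '[[[-1,0,0.5],0],[[-4,0,1],0],[[-8,0,1],0],[[-12,0,1],0],[[-15,0,1],0],[[-16.5,0,1],0],[[-17,0,1],0],[[-17,0,1],0]]'

```text
clock: 24.2
tool_pos: [0.485, 0.0632, 0.2662]
orientation: [180.0, -0.0, 96.2]
force: [0.7, 0.0, 1.3]
opening: 0.0005
```

```bash
python3 -c "
from h import *
lever('w13'); snap('side','s13'); snap('top','t13')
p=cv2.imread('pics/s13.png'); cv2.imwrite('pics/s13z.png',cv2.resize(p[110:310,180:400],None,fx=3,fy=3,interpolation=cv2.INTER_CUBIC))
for a in (-.5,-.4,-.3): print(a,proj('side',ball(a)),(proj('side',ball(a))-[180,110])*3)
"
```

```text
t 24.2 tcp [0.485  0.0632 0.2662] F [0.7 0.  1.3] ball [0. 0. 0.] R 0.0 0 angle -1.649
-0.5 [275.7 164. ] [287.1 162. ]
-0.4 [277.5 162.5] [292.5 157.5]
-0.3 [279.4 161.1] [298.2 153.3]
```

View pics/w13.png

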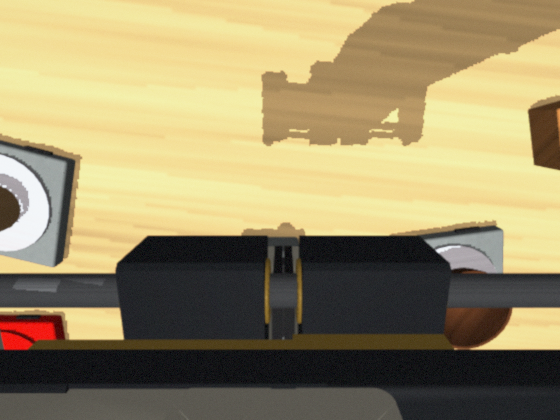

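View pics/s13z.png

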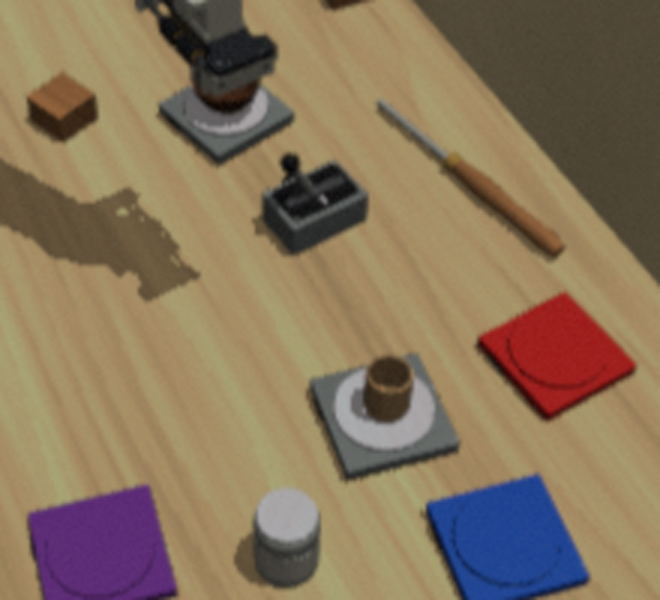

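View pics/t13.png

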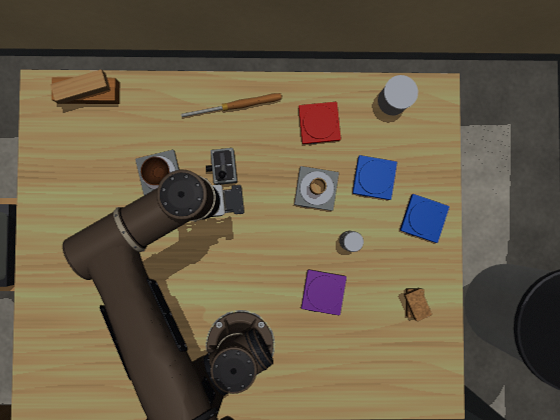

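The side view shows the lever leaning towards the robot: ball at (289,163) in the zoom, against a predicted (287,162) for -0.5 rad. The cup stands upright in the middle of the disc, and the bowl, tin and blank are where they were. The robot is clear of everything, so I hand in.

```bash
python3 -c "
from plant import ctrl
print(ctrl.close_job()); print(ctrl.get_obs()['clock'])"
```

```text
the job is handed in; nothing more can be done
None
the job is handed in; nothing more can be done
```

I set the cup down upright on the free plate and let go. I then brought the lever to upright, held it there, and pushed it over to the robot side. The job was handed in at about 24 s; the interface gives no verdict.

**Cup:** After release, the wrist camera put its axis at (0.558, -0.269). That is within about 3 mm of the plate centre I measured in three views. Its rim was at about 0.096 m, which is right for a 64 mm cup on a 32 mm plate. The last side and top pictures still show it upright on the disc. The force on the tool stayed below 2 N while setting it down.

**Lever:**
- **Pause:** the wrist camera showed about +0.02 rad at the start and end of a pause of just over 2 s.
- **Final position:** it measured about -0.47 rad before a last 3 mm nudge. I checked it after backing off only by the ball's position in the side view, which agrees with about -0.5 rad.

**Other things:** The bowl, tin, blank and look-alikes look unmoved in the last pictures; I did not measure them again. The robot was clear of everything.

**What disagreed:**
- **First push missed:** the shut fingers end about 30 mm behind the reported TCP, so they passed just over the ball without moving it. I went lower and pushed again.
- **Cup position:** the top and wrist views differed by 5 mm in x before the grasp, which did no harm.
- **Last fit failed:** the wrist-camera ball fit on the final look found no points because the gripper hid the lever, so I used the side view instead.

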